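# Set out the printing blocks at the print table

## Robot

A 6-joint arm with a two-finger parallel gripper is mounted at the origin on the work surface. World frame = base frame: x ahead of the robot, y to its left, z up, the work surface at z = 0. Lengths are in mm, angles in rad, forces in N, time in s.
With the tool pointing down it reaches from about 350 to 775 mm from the base axis. Payload 7.3 kg.
Tool frame: the origin (TCP) lies at the very end of the fingers, on their centre line; the grasp point (between the pads) lies 19 mm behind it; x points along the fingers, y is the direction in which the jaws open and shut, and the axes are right-handed (so a half turn about x gives the same grasp; the last joint's range is limited). The gripper opens to 92 mm and grips with 3 to 60 N. Pads are 19 mm wide; open, the fingers measure 130 mm over their backs; the gripper's body (75 mm by 190 mm) begins 47 mm behind the grasp point.
Start: joints at [-1.429, 0.342, 1.524, -0, 1.275, -0.146], TCP at [149.04, -503.42, 226.741] pointing down, gripper open.
Joint ranges: [-2.53, 2.53], [-0.77, 2.02], [0.04, 2.7], [-1, 4.14], [0.28, 2.66], [-3.11, 3.11]. Speed limits (rad/s): [2.57, 2.57, 3.14, 3.14, 3.14, 3.14].

## Interface

Orientations are given as [roll, pitch, yaw] about the fixed x, y, z axes, in that order (R = Rz(yaw) Ry(pitch) Rx(roll)).
In Python, from plant import bot gives the robot as it stands.
- The arm moves only by the tool step_arm, never from a script. Its argument "targets" is a list that holds one entry, the list of rows, each a list of 4 numbers: the shift along the tool's x, y, z in m, then the turn about the tool's x in degrees. A call has exactly 5 rows; each row is the pose to reach, as a shift and turn from the pose measured when the call began, along the tool's axes at that moment; what a row does not reach only later rows make up. A row lasts 1/12 s, in which the tool goes at most 41.7 mm and 7.16 degrees, less where a joint would pass 70% of its speed; a pose out of reach is approached as far as the arm can. A call with a gripper value outside its range is refused whole. "jaw" is the closure, from 0 (fully open) to 1 (shut), set as the call begins (left out, the last holds). The fingers move at their own pace and stop on an object; the grip force is fixed at half the most. Time passes only in rows, so rows that repeat a pose let the fingers close, or fill a call up. It gives the time, the measured TCP pose, the force and the opening at its end, in the units of the state.
- bot.get_obs(): the state, without advancing time (a new reading comes with each control period).
- bot.capture(name): name is "scene" or "top" or "wrist"; returns a dict with "color" (420x560x3 uint8, red, green, blue), "depth" (420x560 float32, mm along the optical axis (not along the pixel's ray), 0 where there is no reading), "fov_y" (degrees; the focal length in pixels is half the picture's height over the tangent of half this angle, whatever the lens; pixels are square), "cx", "cy" (the principal point, pixels), "rvec" (rotation vector, rad) and "tvec" (3), from world to camera coordinates, as OpenCV has them. Camera axes: x right, y down, z forward; pixel columns grow to the right and rows downward; lengths in mm; the calibration is good to about 2 mm. A picture is of the moment at which its call begins.
- bot.close_job(): hands the job in, once; it reports no verdict.
The state is a dict: "time": time; "joint_positions": joint angles; "dq": joint speeds; "tau": joint torques, N m; "tool_pos": TCP position; "tcp_rot": TCP orientation; "contact_force": force on the tool from outside, world axes, zero at the start; "moment": the same for the moment, N m; "grip_width": finger opening in mm.
Only numpy, scipy, OpenCV 4.12 (cv2) and the standard library are available. Lean on these libraries where they do the work, as an engineer would, in place of code of your own. Each camera call takes 0.05 s, during which the arm holds its last target. There are 200 camera calls.

## Task

The four hand printing blocks stand in the drying rack in the order in which they will be printed; move them all to the row of four stalls in the same order, so that the block at the robot's left end of the rack goes to the robot's left-hand stall, the next one to the next stall, and so on. Set each block down upright and flat on the floor of its stall, fully inside the rim, without dropping any, and leave the brush pot and the ink jar where they are.

Things in the scene. Friction and masses are not known exactly. Their poses are not given: they have to be found in the camera images.
- block_square: Printing block: pale wood base 24 mm thick, from above square, 48 x 48 mm. Amid it an upright dark round grip, 20 mm in diameter, 24 to 66 mm above the underside. Origin: centre of the underside, z up. 60 to 130 g. Starts in a bay of the fixed grey drying rack at the robot's left (floor 6 mm, rim 16 mm high); the row runs along the block's y, pitch 92 mm.
- block_disc: Printing block: pale wood base 24 mm thick, from above round, 50 mm across. Amid it an upright dark round grip, 20 mm in diameter, 24 to 66 mm above the underside. Origin: centre of the underside, z up. 60 to 130 g. Starts in a bay of the fixed grey drying rack at the robot's left (floor 6 mm, rim 16 mm high); the row runs along the block's y, pitch 92 mm.
- block_oblong: Printing block: pale wood base 24 mm thick, from above oblong, 52 (its x) x 32 mm. Amid it an upright dark round grip, 20 mm in diameter, 24 to 66 mm above the underside. Origin: centre of the underside, z up. 60 to 130 g. Starts in a bay of the fixed grey drying rack at the robot's left (floor 6 mm, rim 16 mm high); the row runs along the block's y, pitch 92 mm.
- block_cross: Printing block: pale wood base 24 mm thick, from above a cross, 50 mm over the arms (18 mm wide, along x and y). Amid it an upright dark round grip, 20 mm in diameter, 24 to 66 mm above the underside. Origin: centre of the underside, z up. 60 to 130 g. Starts in a bay of the fixed grey drying rack at the robot's left (floor 6 mm, rim 16 mm high); the row runs along the block's y, pitch 92 mm.
- stall_square: One of four like fixed wooden stalls in a row at the robot's right: tray 78 mm square outside, 68 mm inside, floor 5 mm thick, rim 13 mm high. Origin: centre of its underside, on the table; x, y along its sides. It has the same rank in its row, from the robot's left, as the square block has in the rack at the start: the square block belongs here.
- stall_disc: One of four like fixed wooden stalls in a row at the robot's right: tray 78 mm square outside, 68 mm inside, floor 5 mm thick, rim 13 mm high. Origin: centre of its underside, on the table; x, y along its sides. It has the same rank in its row, from the robot's left, as the disc block has in the rack at the start: the disc block belongs here.
- stall_oblong: One of four like fixed wooden stalls in a row at the robot's right: tray 78 mm square outside, 68 mm inside, floor 5 mm thick, rim 13 mm high. Origin: centre of its underside, on the table; x, y along its sides. It has the same rank in its row, from the robot's left, as the oblong block has in the rack at the start: the oblong block belongs here.
- stall_cross: One of four like fixed wooden stalls in a row at the robot's right: tray 78 mm square outside, 68 mm inside, floor 5 mm thick, rim 13 mm high. Origin: centre of its underside, on the table; x, y along its sides. It has the same rank in its row, from the robot's left, as the cross block has in the rack at the start: the cross block belongs here.
- brush_jar: Bystander: loose white pot 66 mm in diameter and 100 mm high with three brushes standing in it to about 185 mm, beyond the rows. Origin: centre of the underside.
- ink_jar: Bystander: loose closed grey jar 72 mm in diameter and 85 mm high, beyond the rows. Origin: centre of the underside.
There are look-alikes about, which are no part of the job. Leave any black look-alike of the stall_disc alone. What is shaped like the stall_oblong but black is not meant.

How it is judged (in metres and radians):
At the end, for the whole second after the job is handed in: Each of the four blocks stands in the stall with the same rank in its row as the block had in the drying rack: its centre within 21 mm of the stall's centre (anywhere inside the rim), its underside on the stall's floor (2 to 7.5 mm above the table), upright within 0.06 rad, at rest (horizontal distance between block_square and stall_square below 0.021 m and z of block_square in the frame of stall_square between 0.002 and 0.0075 m and angle between each of block_square, block_disc, block_oblong, block_cross's own z axis and vertical below 0.06 rad and linear speed of each of block_square, block_disc, block_oblong, block_cross below 0.02 m/s and angular speed of each of block_square, block_disc, block_oblong, block_cross below 0.2 rad/s and horizontal distance between block_disc and stall_disc below 0.021 m and z of block_disc in the frame of stall_disc between 0.002 and 0.0075 m and horizontal distance between block_oblong and stall_oblong below 0.021 m and z of block_oblong in the frame of stall_oblong between 0.002 and 0.0075 m and horizontal distance between block_cross and stall_cross below 0.021 m and z of block_cross in the frame of stall_cross between 0.002 and 0.0075 m); the robot touches nothing.
It fails at once if a block is dropped: falling free of the fingers faster than 0.45 m/s while more than 20 mm above the table ((height (world z) of block_square above 0.02 m and contact force between the fingers and block_square below 0.02 N and linear speed of block_square above 0.45 m/s) or (height (world z) of block_disc above 0.02 m and contact force between the fingers and block_disc below 0.02 N and linear speed of block_disc above 0.45 m/s) or (height (world z) of block_oblong above 0.02 m and contact force between the fingers and block_oblong below 0.02 N and linear speed of block_oblong above 0.45 m/s) or (height (world z) of block_cross above 0.02 m and contact force between the fingers and block_cross below 0.02 N and linear speed of block_cross above 0.45 m/s)).
It fails at once if the brush pot is shifted more than 25 mm or tipped (distance of brush_jar from where it was at the start of the episode above 0.025 m or angle between brush_jar's own z axis and vertical above 0.3 rad).
It fails at once if the ink jar is shifted more than 25 mm or tipped (distance of ink_jar from where it was at the start of the episode above 0.025 m or angle between ink_jar's own z axis and vertical above 0.3 rad).
It also fails if it takes over 114 s, if anything falls off the work surface, if the arm or the gripper's body presses on something with over 40 N, if the wrist force passes 120 N, or if a joint passes its speed limit or range.

## Working session

There is one attempt and no reset: what is moved stays moved. The work goes in short steps, Python scripts to look and compute and a tool call to move; the robot and the scene stay as the last step left them, time stands still between calls to the robot, and variables do not carry over. Pictures are saved under pics/ and viewed, about 12 in all and at most 16, crops included, and the job is handed in when it is done.

Besides the shell and the picture viewer there is one more tool, called after "Emit:" as name(argument=value, ...), one argument or row to a line, values as JSON. step_arm: Moves the arm, as the interface text tells. Its arguments: {"type":"object","properties":{"targets":{"type":"array","items":{"type":"array","items":{"type":"array","items":{"type":"number"}}}},"jaw":{"type":"number"}},"required":["targets"]}

```bash
mkdir -p pics; cat > h.py <<'E'
import numpy as np, cv2
from plant import bot
def cap(n):
    c=bot.capture(n); c['R']=cv2.Rodrigues(np.array(c['rvec'],float))[0]; c['t']=np.array(c['tvec'],float).ravel()
    c['f']=210/np.tan(np.radians(c['fov_y'])/2); return c
def pts(c):
    v,u=np.mgrid[0:420,0:560]; d=c['depth'].astype(float)
    P=np.stack([(u-c['cx'])/c['f']*d,(v-c['cy'])/c['f']*d,d],-1)
    return (P-c['t'])@c['R']
def ray(c,u,v,z):
    r=np.array([(u-c['cx'])/c['f'],(v-c['cy'])/c['f'],1])@c['R']; o=-c['R'].T@c['t']
    return o+r*(z-o[2])/r[2]
def save(n,im): cv2.imwrite('pics/'+n,im[...,::-1])
E
python3 - <<'E'
from h import *
for n in('top','scene'):
    c=cap(n); save(n+'0.png',c['color']); print(n,c['f'],-c['R'].T@c['t'],c['cx'],c['cy'],(c['depth']>0).mean())
    np.savez('/tmp/'+n,**c)
print(bot.get_obs())
E
```

```text
top 463.6458848748921 [ 335.81598742   35.44291683 1190.35958086] 281.0894792822499 206.88246294170702 0.9958971088435374
scene 385.4966946423424 [901.73215336 448.30788803 839.95906139] 274.0089000678141 213.07347033835396 0.9961479591836735
{'time': 0.1, 'joint_positions': array([-1.42898240e+00,  3.42630924e-01,  1.52490140e+00, -1.94067700e-05,
        1.27539292e+00, -1.45998220e-01]), 'dq': array([-9.92841073e-05, -3.01504325e-03, -1.74299079e-03, -2.33944688e-04,
       -1.16484955e-05, -7.53295215e-04]), 'tau': array([ 8.19493707e-04, -4.32004774e+01, -2.44694763e+01,  7.18625123e-02,
        5.25937497e-02, -3.10241808e-05]), 'tool_pos': array([ 148.99002162, -503.04743669,  226.1329516 ]), 'tcp_rot': array([-1.70286874,  1.56946361,  1.72654173]), 'contact_force': array([-0.13201546,  0.31415617,  0.57896136]), 'moment': array([0.04581905, 0.00668088, 0.01668475]), 'grip_width': 91.70268874627574}
```

View pics/top0.png

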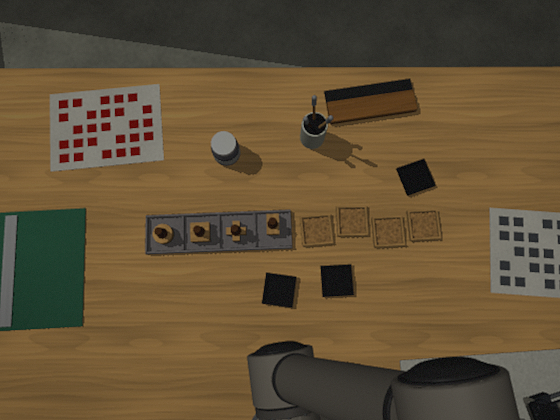

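View pics/scene0.png

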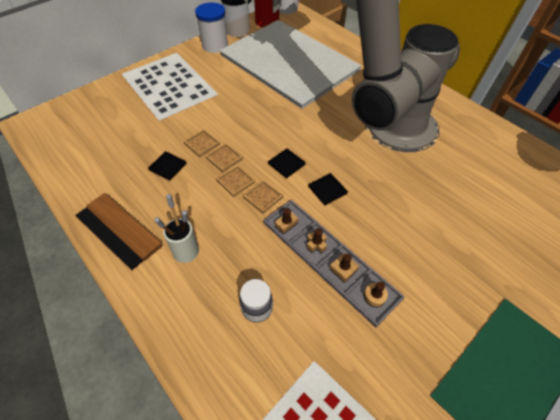

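The top view shows the rack from left to right: disc (162,233), square (200,232), cross (236,230) and oblong (272,225). The wooden stalls are at (318,231), (352,222), (389,233) and (424,226). The black trays at (280,290), (337,281) and (416,177) are look-alikes, because the real stalls are wooden. I'll measure and check this in a crop.

```bash
cat > m.py <<'E'
from h import *
c=dict(np.load('/tmp/top.npz')); P=pts(c); im=c['color']
Z=P[...,2]; X=P[...,0]; Y=P[...,1]
roi=np.zeros(Z.shape,bool); roi[205:262,140:296]=1
hsv=cv2.cvtColor(im,cv2.COLOR_RGB2HSV)
def comps(m,amin):
    n,l,s,ce=cv2.connectedComponentsWithStats(m.astype(np.uint8)); return [(l==i) for i in range(1,n) if s[i,4]>=amin]
for nm,lo,hi in(('grip',55,90),('base',20,42)):
    for k in comps(roi&(Z>lo)&(Z<hi),15):
        v,u=np.nonzero(k); zz=np.median(Z[k]); r=ray(c,u.mean(),v.mean(),zz)
        box=cv2.minAreaRect(np.stack([X[k],Y[k]],-1).astype(np.float32))
        print(nm,k.sum(),(u.mean().round(1),v.mean().round(1)),zz.round(1),r.round(1),'med',np.median(X[k]).round(1),np.median(Y[k]).round(1),np.round(box[0],1),np.round(box[1],1),round(box[2],1))
for nm,(u0,u1,v0,v1) in {'rack':(140,297,205,262),'st':(299,445,200,252)}.items():
    m=np.zeros(Z.shape,bool); m[v0:v1,u0:u1]=1; 
    for k in comps(m&(Z>(8 if nm=='st' else 10))&(Z<19),40):
        a=cv2.minAreaRect(np.stack([X[k],Y[k]],-1).astype(np.float32)); print(nm,k.sum(),np.round(a[0],1),np.round(a[1],1),round(a[2],1),Z[k].mean())
print('table z',np.median(Z[300:330,120:240]))
for q in [(200,232,'rackfloor'),(318,231,'stallfloor')]: pass
print([np.median(Z[v-4:v+5,u-4:u+5]).round(1) for u,v in [(318,231),(352,222),(389,233),(424,226)]])
crop=cv2.resize(im[195:265,140:450],None,fx=2.58,fy=2.58,interpolation=cv2.INTER_CUBIC); save('crop.png',np.clip(crop*1.6,0,255).astype(np.uint8))
E
python3 m.py
```

```text
grip 58 (np.float64(272.5), np.float64(220.9)) 70.9 [525.1  48.1  70.9] med 524.7 48.1 [525.7  48.2] [17.4 18.3] 88.7
grip 63 (np.float64(197.5), np.float64(229.0)) 70.4 [506.1 230.9  70.4] med 505.8 231.5 [506.5 232.1] [18.9 19.6] 23.2
grip 56 (np.float64(234.6), np.float64(227.8)) 71.8 [508.2 140.4  71.8] med 508.0 139.6 [509.  140.6] [17.7 17.1] 44.4
grip 62 (np.float64(159.1), np.float64(230.7)) 70.3 [502.2 324.3  70.3] med 501.8 324.6 [502.5 325.7] [18.4 18. ] 89.2
base 199 (np.float64(272.8), np.float64(223.8)) 30.0 [524.3  47.8  30. ] med 518.7 47.3 [526.7  47.4] [30.5 52.4] 89.9
base 174 (np.float64(236.1), np.float64(230.9)) 30.1 [506.7 140.5  30.1] med 505.6 138.6 [509.7 141.1] [46.  47.2] 43.8
base 245 (np.float64(163.5), np.float64(233.4)) 30.0 [501.3 323.1  30. ] med 498.6 320.7 [503.8 326. ] [48.7 48.5] 3.9
base 299 (np.float64(200.3), np.float64(231.5)) 29.8 [505.7 230.8  29.8] med 502.3 228.2 [507.4 232.4] [48.5 48.6] 3.1
rack 1078 [509.9 187.2] [100.8 374.3] 2.0 14.605503766847804
st 256 [ 536.7 -156.1] [79.1 78.6] 1.2 12.585440072777763
st 263 [ 525.8 -341.8] [78.3 80.3] 3.3 12.710323677751708
st 254 [513.6 -63.6] [78.8 78.5] 5.3 12.464177118266456
st 262 [ 508.9 -248.7] [78.7 79. ] 2.7 12.537549492299458
table z -0.2947335737919776
[np.float64(5.4), np.float64(4.9), np.float64(5.6), np.float64(4.4)]
```

View pics/crop.png

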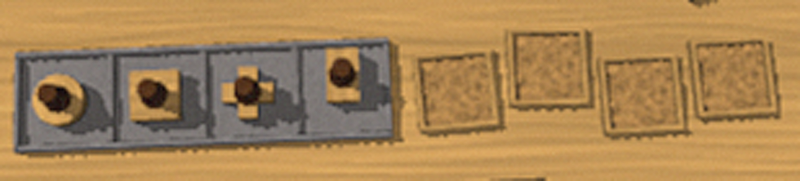

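```bash
cat >> h.py <<'E'
from scipy.spatial.transform import Rotation as Ro
G=dict(disc=(502.5,324.5),square=(506.3,231.3),cross=(508.3,140.5),oblong=(525.3,48),s1=(513.6,-63.6),s2=(536.7,-156),s3=(508.9,-248.7),s4=(525.8,-341.8))
def go(x,y,z):
    o=bot.get_obs(); R=Ro.from_euler('xyz',o['tcp_rot']).as_matrix(); d=np.array([x,y,z])-o['tool_pos']
    print('tool shift mm',(R.T@d).round(1),'pos',o['tool_pos'].round(1),'t',round(o['time'],2),'w',round(o['grip_width'],1)); return R
E
python3 - <<'E'
from h import *
print(go(525.3,48,200).round(3))
c=dict(np.load('/tmp/top.npz')); P=pts(c);Z=P[...,2]
for n,b in dict(ink=(205,250,120,170),pot=(295,335,90,155)).items():
    k=np.zeros(Z.shape,bool);k[b[2]:b[3],b[0]:b[1]]=1;k&=Z>60; print(n,P[k].min(0).round(),P[k].max(0).round())
E
```

```text
tool shift mm [  26.8 -421.5 -517.2] pos [ 149.  -503.   226.1] t 0.1 w 91.7
[[-0.     0.284 -0.959]
 [ 0.001 -0.959 -0.284]
 [-1.    -0.001 -0.   ]]
ink [336.  35.  60.] [ 754.  202. 1190.]
pot [336. -94.  61.] [ 803.   35. 1190.]
```

Emit:
step_arm(
  targets=[
    [[0.005,-0.025,-0.0305,0],[0.01,-0.05,-0.061,0],[0.015,-0.075,-0.0915,0],[0.02,-0.1,-0.122,0],[0.025,-0.125,-0.1525,0]],
  ],
  jaw=0.4,
)

```text
time: 0.52
tool_pos: [260.2, -338.0, 200.8]
tcp_rot: [-1.671, 1.569, 1.758]
contact_force: [0.9, -0.4, 0.5]
grip_width: 63.1
```

Emit:
step_arm(
  targets=[
    [[0.005,-0.025,-0.0305,0],[0.01,-0.05,-0.061,0],[0.015,-0.075,-0.0915,0],[0.02,-0.1,-0.122,0],[0.025,-0.125,-0.1525,0]],
  ],
)

```text
time: 0.93
tool_pos: [371.6, -173.1, 175.8]
tcp_rot: [-1.652, 1.569, 1.777]
contact_force: [0.3, -1.6, -0.1]
grip_width: 54.4
```

Emit:
step_arm(
  targets=[
    [[0.0,-0.025,-0.0305,0],[0.0,-0.05,-0.061,0],[0.0,-0.075,-0.0915,0],[0.0,-0.1,-0.122,0],[0.0,-0.125,-0.1525,0]],
  ],
)

```text
time: 1.35
tool_pos: [483.0, -8.0, 175.9]
tcp_rot: [-1.444, 1.569, 1.985]
contact_force: [0.7, -0.2, -0.2]
grip_width: 55.1
```

```bash
python3 -c "
from h import *
go(525.3,48,150);print(bot.get_obs()['joint_positions'].round(2))"
```

```text
tool shift mm [ 26.  -41.7 -56.4] pos [483.   -8.  175.9] t 1.35 w 55.1
[-0.18  0.32  1.71  0.    1.11  1.11]
```

Emit:
step_arm(
  targets=[
    [[0.01,-0.02,-0.028,0],[0.02,-0.04,-0.055,0],[0.026,-0.0417,-0.0564,0],[0.026,-0.0417,-0.0564,0],[0.026,-0.0417,-0.0564,0]],
  ],
)

```text
time: 1.77
tool_pos: [524.4, 47.9, 149.3]
tcp_rot: [-0.769, 1.567, 2.66]
contact_force: [0.2, 0.0, 0.2]
grip_width: 55.2
```

```bash
cat > w.py <<'E'
import sys
from h import *
c=cap('wrist'); save(sys.argv[1],c['color']); P=pts(c);Z=P[...,2]
m=(Z>float(sys.argv[2]))&(Z<float(sys.argv[3]))&(c['depth']>0)
n,l,s,ce=cv2.connectedComponentsWithStats(m.astype(np.uint8))
for i in range(1,n):
    if s[i,4]>150:
        k=l==i; z=np.median(Z[k]); a=cv2.minAreaRect(P[k][:,:2].astype(np.float32)); print(s[i,4],ce[i].round(),'z',z.round(1),'c',ray(c,*ce[i],z).round(1),np.round(a[0],1),np.round(a[1],1))
go(*map(float,sys.argv[4:7]))
E
python3 w.py w1.png 62 78 525.3 48 40
```

```text
858 [ 16. 164.] z 71.8 c [509.8 229.7  71.8] [507.7 231.7] [20.5 17.6]
722 [148. 198.] z 71.9 c [511.8 140.6  71.9] [510.3 141.7] [18.8 19.1]
637 [281. 211.] z 71.8 c [528.6  49.7  71.8] [527.4  49.4] [18.4 18.6]
tool shift mm [109.9  -0.2  -1. ] pos [524.6  47.4 149.9] t 1.82 w 54.7
```

View pics/w1.png

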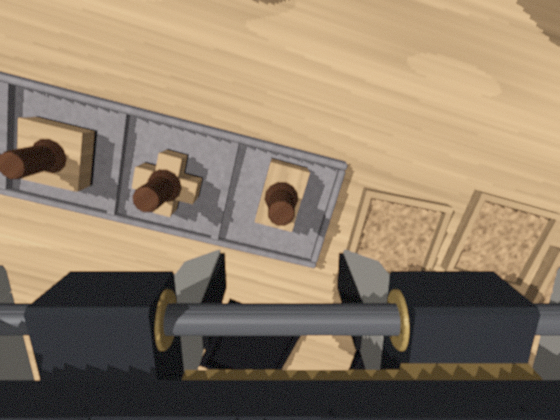

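Emit:
step_arm(
  targets=[
    [[0.035,-0.0006,-0.0025,0],[0.07,-0.0006,-0.0025,0],[0.1,-0.0006,-0.0025,0],[0.112,-0.0006,-0.0025,0],[0.112,-0.0006,-0.0025,0]],
  ],
)

```text
time: 2.23
tool_pos: [524.3, 47.5, 35.7]
tcp_rot: [-0.519, 1.563, 2.907]
contact_force: [-0.0, -0.1, 0.5]
grip_width: 55.0
```

Emit:
step_arm(
  targets=[
    [[0,0,0,0],[0,0,0,0],[0,0,0,0],[0,0,0,0],[0,0,0,0]],
  ],
  jaw=1.0,
)

```text
time: 2.65
tool_pos: [524.9, 47.4, 36.8]
tcp_rot: [-0.587, 1.565, 2.839]
contact_force: [-0.8, 0.8, 0.5]
grip_width: 26.5
```

Emit:
step_arm(
  targets=[
    [[0,0,0,0],[0,0,0,0],[0,0,0,0],[0,0,0,0],[0,0,0,0]],
  ],
)

```text
time: 3.07
tool_pos: [525.3, 47.5, 37.1]
tcp_rot: [-0.641, 1.566, 2.785]
contact_force: [0.0, -0.3, 4.1]
grip_width: 19.6
```

```bash
python3 w.py w2.png 62 78 513.6 -63.6 100
```

```text
2470 [ 46. 276.] z 71.6 c [513.4 139.4  71.6] [510.4 141.3] [19.3 19.8]
2091 [282. 287.] z 70.9 c [534.3  49.7  70.9] [532.1  49.2] [10.9 35.2]
tool shift mm [-63.  103.1  42.6] pos [525.3  47.5  37.1] t 3.12 w 19.3
```

View pics/w2.png

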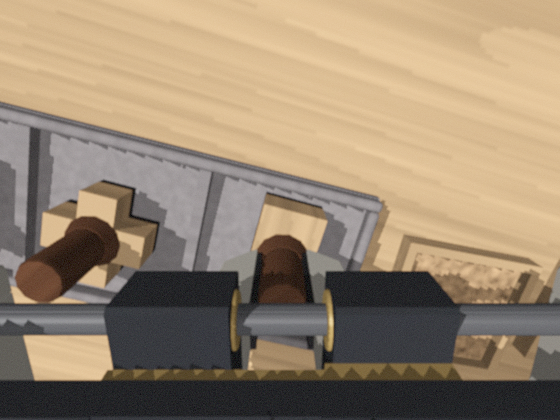

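Emit:
step_arm(
  targets=[
    [[-0.015,0,0,0],[-0.04,0,0,0],[-0.065,0,0,0],[-0.08,0,0,0],[-0.08,0,0,0]],
  ],
)

```text
time: 3.53
tool_pos: [527.4, 47.3, 120.0]
tcp_rot: [-2.497, 1.569, 0.929]
contact_force: [0.3, -0.3, -0.4]
grip_width: 19.6
```

Emit:
step_arm(
  targets=[
    [[0,0.025,0.007,0],[0,0.06,0.018,0],[0,0.095,0.028,0],[0,0.13,0.038,0],[0,0.165,0.049,0]],
  ],
)

```text
time: 3.95
tool_pos: [525.8, -126.1, 118.3]
tcp_rot: [-1.418, 1.568, 2.009]
contact_force: [-0.1, 0.3, -0.6]
grip_width: 19.4
```

Emit:
step_arm(
  targets=[
    [[0,0.035,0.01,0],[0,0.07,0.02,0],[0,0.105,0.031,0],[0,0.14,0.041,0],[0,0.165,0.049,0]],
  ],
)

```text
time: 4.37
tool_pos: [524.2, -301.0, 116.2]
tcp_rot: [-1.077, 1.567, 2.348]
contact_force: [-0.1, 1.2, -0.0]
grip_width: 19.6
```

```bash
python3 -c "
from h import *
go(525.8,-341.8,100)"
```

```text
tool shift mm [16.1 39.6  9.9] pos [ 524.2 -301.   116.2] t 4.37 w 19.6
```

Emit:
step_arm(
  targets=[
    [[0.008,0.025,0.006,0],[0.016,0.0396,0.0099,0],[0.036,0.0396,0.0099,0],[0.036,0.0396,0.0099,0],[0.036,0.0396,0.0099,0]],
  ],
)

```text
time: 4.78
tool_pos: [524.5, -340.1, 77.8]
tcp_rot: [-1.045, 1.562, 2.38]
contact_force: [-0.6, -0.4, -1.1]
grip_width: 19.4
```

```bash
python3 w.py w3.png 8 18 525.8 -341.8 36.5
```

```text
2738 [330.  56.] z 13.2 c [ 631.5 -337.7   13.2] [ 638.  -334.2] [45.9 78.3]
2769 [ 48. 133.] z 13.2 c [ 540.7 -184.2   13.2] [ 537.1 -173.8] [78.7 43.4]
4358 [138. 202.] z 13.1 c [ 512.1 -245.3   13.1] [ 509.  -247.7] [79.  78.9]
2690 [285. 197.] z 13.1 c [ 543.  -336.8   13.1] [ 525.8 -341. ] [78.3 78.2]
tool shift mm [42.8  1.6 -0.1] pos [ 525.4 -340.5   79.3] t 4.83 w 19.4
```

View pics/w3.png

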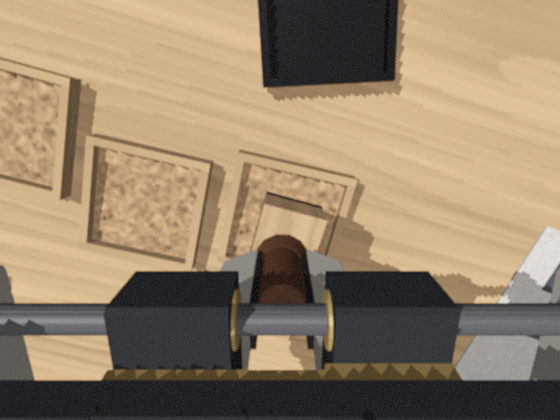

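The oblong is held upright at (285,270) over the right-hand stall at (290,205), so I'll lower it.

Emit:
step_arm(
  targets=[
    [[0.015,0.0016,0,0],[0.03,0.0016,0,0],[0.037,0.0016,0,0],[0.041,0.0016,0,0],[0.041,0.0016,0,0]],
  ],
)

```text
time: 5.25
tool_pos: [525.8, -341.1, 38.1]
tcp_rot: [-1.069, 1.564, 2.357]
contact_force: [0.3, 0.4, -0.1]
grip_width: 19.5
```

```bash
python3 -c "
from h import *
go(525.8,-341.8,36);print(bot.get_obs()['contact_force'])"
```

```text
tool shift mm [2.1 0.7 0.1] pos [ 525.8 -341.1   38.1] t 5.25 w 19.5
[ 0.33901425  0.36776202 -0.07161201]
```

Emit:
step_arm(
  targets=[
    [[0.001,0,0,0],[0.002,0,0,0],[0.002,0,0,0],[0.002,0,0,0],[0.002,0,0,0]],
  ],
)

```text
time: 5.67
tool_pos: [525.9, -341.3, 36.5]
tcp_rot: [-1.074, 1.564, 2.353]
contact_force: [-0.7, -0.2, -0.6]
grip_width: 19.5
```

Emit:
step_arm(
  targets=[
    [[0,0,0,0],[0,0,0,0],[0,0,0,0],[0,0,0,0],[0,0,0,0]],
  ],
  jaw=0.4,
)

```text
time: 6.08
tool_pos: [525.9, -341.3, 36.6]
tcp_rot: [-1.077, 1.564, 2.35]
contact_force: [0.2, 0.0, 0.7]
grip_width: 48.1
```

Emit:
step_arm(
  targets=[
    [[-0.015,0,0,0],[-0.04,0,0,0],[-0.075,0,0,0],[-0.1,0,0,0],[-0.1,0,0,0]],
  ],
)

```text
time: 6.5
tool_pos: [528.8, -343.7, 142.9]
tcp_rot: [2.303, 1.566, -0.553]
contact_force: [0.4, -0.0, 0.1]
grip_width: 55.2
```

```bash
python3 w.py w4.png 62 76 510 141 130
```

```text
660 [276. 218.] z 70.8 c [ 529.8 -340.1   70.8] [ 528.5 -340.6] [18.9 19.1]
tool shift mm [  10.  -469.4 -119.1] pos [ 527.8 -343.   140. ] t 6.55 w 55.1
```

View pics/w4.png

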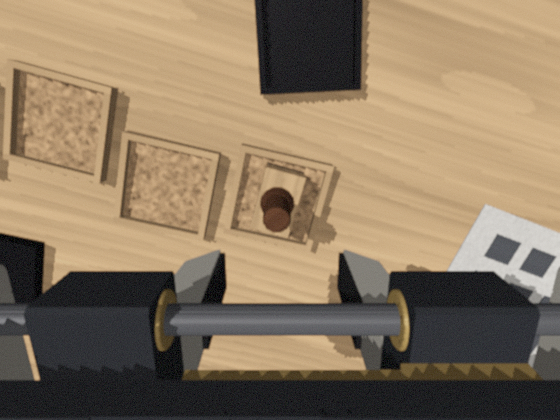

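The oblong stands centred in its stall with its grip top at 70.8 mm, as expected. The cross is next.

Emit:
step_arm(
  targets=[
    [[0,-0.035,-0.009,0],[0,-0.07,-0.018,0],[0,-0.105,-0.027,0],[0,-0.14,-0.036,0],[0,-0.175,-0.045,0]],
  ],
)

```text
time: 6.97
tool_pos: [520.6, -160.5, 138.6]
tcp_rot: [-1.002, 1.569, 2.424]
contact_force: [1.3, -0.1, 0.4]
grip_width: 54.6
```

Emit:
step_arm(
  targets=[
    [[0,-0.035,-0.009,0],[0,-0.07,-0.018,0],[0,-0.105,-0.027,0],[0,-0.14,-0.036,0],[0,-0.175,-0.045,0]],
  ],
)

```text
time: 7.38
tool_pos: [513.4, 21.9, 137.6]
tcp_rot: [-0.677, 1.567, 2.749]
contact_force: [1.1, 0.7, 0.1]
grip_width: 55.0
```

```bash
python3 -c "
from h import *
go(510,141,130)"
```

```text
tool shift mm [   7.8 -115.3  -30.2] pos [513.4  21.9 137.6] t 7.38 w 55.0
```

Emit:
step_arm(
  targets=[
    [[0.002,-0.035,-0.009,0],[0.004,-0.07,-0.018,0],[0.006,-0.1,-0.026,0],[0.008,-0.1153,-0.0302,0],[0.008,-0.1153,-0.0302,0]],
  ],
)

```text
time: 7.8
tool_pos: [508.5, 144.1, 128.2]
tcp_rot: [-0.571, 1.564, 2.859]
contact_force: [-0.6, 0.2, -0.5]
grip_width: 54.9
```

```bash
python3 w.py w5.png 62 76 510 141 37
```

```text
442 [  7. 153.] z 68.2 c [506.  319.9  68.2] [505.7 321.4] [19.3  8.8]
875 [147. 188.] z 71.9 c [509.7 231.9  71.9] [508.1 233.3] [19.2 19.1]
750 [285. 224.] z 71.7 c [511.7 142.8  71.7] [510.4 142.4] [18.6 18.7]
tool shift mm [91.4  1.8 -1.2] pos [508.9 142.3 128.4] t 7.85 w 55.1
```

Emit:
step_arm(
  targets=[
    [[0.035,0.001,-0.001,0],[0.065,0.001,-0.001,0],[0.085,0.001,-0.001,0],[0.091,0.001,-0.001,0],[0.091,0.001,-0.001,0]],
  ],
)

```text
time: 8.27
tool_pos: [508.3, 140.4, 35.7]
tcp_rot: [-0.318, 1.56, 3.11]
contact_force: [-0.7, -0.3, -0.0]
grip_width: 55.4
```

Emit:
step_arm(
  targets=[
    [[0,0,0,0],[0,0,0,0],[0,0,0,0],[0,0,0,0],[0,0,0,0]],
  ],
  jaw=1.0,
)

```text
time: 8.68
tool_pos: [508.8, 140.4, 36.5]
tcp_rot: [-0.344, 1.562, 3.084]
contact_force: [0.6, -0.4, -0.0]
grip_width: 26.3
```

Emit:
step_arm(
  targets=[
    [[0,0,0,0],[0,0,0,0],[0,0,0,0],[0,0,0,0],[0,0,0,0]],
  ],
)

```text
time: 9.1
tool_pos: [509.1, 140.6, 36.9]
tcp_rot: [-0.371, 1.562, 3.057]
contact_force: [-0.8, -0.2, 4.6]
grip_width: 19.6
```

Emit:
step_arm(
  targets=[
    [[-0.015,0,0,0],[-0.04,0,0,0],[-0.065,0,0,0],[-0.08,0,0,0],[-0.08,0,0,0]],
  ],
)

```text
time: 9.52
tool_pos: [511.6, 140.7, 119.8]
tcp_rot: [-0.78, 1.568, 2.648]
contact_force: [0.3, 0.1, 0.1]
grip_width: 19.3
```

```bash
python3 -c "
from h import *
go(*G['s3'],110)"
```

```text
tool shift mm [  9.3 372.8 112.6] pos [511.6 140.7 119.8] t 9.52 w 19.3
```

Emit:
step_arm(
  targets=[
    [[0,0.025,0.007,0],[0,0.06,0.018,0],[0,0.095,0.028,0],[0,0.13,0.038,0],[0,0.165,0.049,0]],
  ],
)

```text
time: 9.93
tool_pos: [510.3, -32.7, 118.1]
tcp_rot: [-0.669, 1.566, 2.76]
contact_force: [1.1, -0.2, -1.6]
grip_width: 19.8
```

Emit:
step_arm(
  targets=[
    [[0,0.035,0.01,0],[0,0.07,0.02,0],[0,0.105,0.031,0],[0,0.14,0.041,0],[0,0.165,0.049,0]],
  ],
)

```text
time: 10.35
tool_pos: [509.2, -207.6, 116.2]
tcp_rot: [-0.617, 1.564, 2.811]
contact_force: [0.8, -0.2, -0.8]
grip_width: 19.2
```

```bash
python3 -c "
from h import *
go(*G['s3'],80)"
```

```text
tool shift mm [36.1 39.5 11.7] pos [ 509.2 -207.6  116.2] t 10.35 w 19.2
```

Emit:
step_arm(
  targets=[
    [[0.005,0.025,0.007,0],[0.01,0.0395,0.0117,0],[0.03,0.0395,0.0117,0],[0.036,0.0395,0.0117,0],[0.036,0.0395,0.0117,0]],
  ],
)

```text
time: 10.77
tool_pos: [507.0, -247.1, 77.2]
tcp_rot: [-0.761, 1.558, 2.666]
contact_force: [0.1, 0.4, -0.0]
grip_width: 19.5
```

```bash
python3 -c "
from h import *
go(*G['s3'],36)"
```

```text
tool shift mm [41.2  2.4 -1.7] pos [ 507.  -247.1   77.2] t 10.77 w 19.5
```

Emit:
step_arm(
  targets=[
    [[0.015,0.002,-0.0017,0],[0.03,0.002,-0.0017,0],[0.035,0.002,-0.0017,0],[0.038,0.002,-0.0017,0],[0.038,0.002,-0.0017,0]],
  ],
)

```text
time: 11.18
tool_pos: [508.9, -247.7, 39.2]
tcp_rot: [-0.77, 1.557, 2.658]
contact_force: [-0.1, 1.0, -0.8]
grip_width: 19.5
```

```bash
python3 -c "
from h import *
go(*G['s3'],36)"
```

```text
tool shift mm [3.2 1.  0.3] pos [ 508.9 -247.7   39.2] t 11.18 w 19.5
```

Emit:
step_arm(
  targets=[
    [[0.001,0,0,0],[0.002,0,0,0],[0.003,0,0,0],[0.003,0,0,0],[0.003,0,0,0]],
  ],
)

```text
time: 11.6
tool_pos: [508.9, -247.7, 36.5]
tcp_rot: [-0.768, 1.558, 2.66]
contact_force: [-0.2, -0.2, -1.0]
grip_width: 19.5
```

Emit:
step_arm(
  targets=[
    [[0,0,0,0],[0,0,0,0],[0,0,0,0],[0,0,0,0],[0,0,0,0]],
  ],
  jaw=0.4,
)

```text
time: 12.02
tool_pos: [509.0, -247.8, 36.5]
tcp_rot: [-0.764, 1.558, 2.664]
contact_force: [0.9, -0.3, 0.5]
grip_width: 48.0
```

Emit:
step_arm(
  targets=[
    [[-0.015,0,0,0],[-0.04,0,0,0],[-0.075,0,0,0],[-0.1,0,0,0],[-0.1,0,0,0]],
  ],
)

```text
time: 12.43
tool_pos: [512.8, -250.0, 142.1]
tcp_rot: [-0.408, 1.568, 3.02]
contact_force: [1.0, -1.2, 0.8]
grip_width: 55.2
```

```bash
python3 w.py w6.png 62 76 508 232.3 130
```

```text
656 [277. 220.] z 70.8 c [ 511.9 -246.7   70.8] [ 510.9 -246.9] [18.8 18.9]
693 [410. 232.] z 70.6 c [ 529.5 -338.1   70.6] [ 528.3 -339.8] [19.2 18.6]
tool shift mm [  10.6 -463.  -132.7] pos [ 511.7 -249.4  139.5] t 12.48 w 55.0
```

View pics/w6.png

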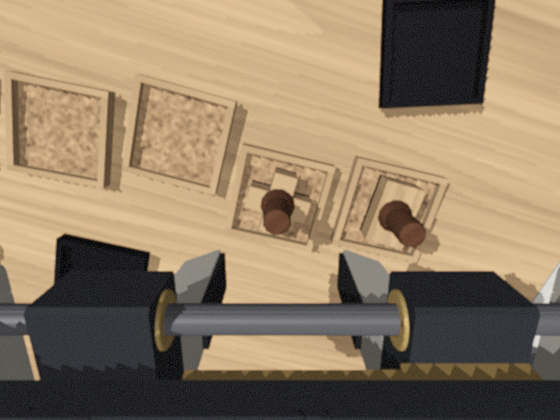

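The cross sits in stall 3 (277,205) and the oblong in stall 4 (400,220). The square goes next, to stall 2.

Emit:
step_arm(
  targets=[
    [[0,-0.035,-0.01,0],[0,-0.07,-0.02,0],[0,-0.105,-0.03,0],[0,-0.14,-0.04,0],[0,-0.175,-0.05,0]],
  ],
)

```text
time: 12.9
tool_pos: [509.0, -65.6, 138.7]
tcp_rot: [-0.644, 1.562, 2.783]
contact_force: [0.8, -0.2, -0.2]
grip_width: 54.9
```

Emit:
step_arm(
  targets=[
    [[0,-0.035,-0.01,0],[0,-0.07,-0.02,0],[0,-0.105,-0.03,0],[0,-0.14,-0.04,0],[0,-0.175,-0.05,0]],
  ],
)

```text
time: 13.32
tool_pos: [506.5, 118.1, 138.0]
tcp_rot: [-0.552, 1.56, 2.876]
contact_force: [0.5, -0.1, -1.2]
grip_width: 55.0
```

```bash
python3 -c "
from h import *
go(508,232.3,130)"
```

```text
tool shift mm [   8.3 -109.1  -33.8] pos [506.5 118.1 138. ] t 13.32 w 55.0
```

Emit:
step_arm(
  targets=[
    [[0.002,-0.035,-0.01,0],[0.004,-0.07,-0.021,0],[0.006,-0.095,-0.029,0],[0.008,-0.109,-0.0338,0],[0.008,-0.109,-0.0338,0]],
  ],
)

```text
time: 13.73
tool_pos: [506.8, 234.9, 128.4]
tcp_rot: [-0.498, 1.557, 2.933]
contact_force: [0.3, -0.5, 0.3]
grip_width: 55.1
```

```bash
python3 w.py w7.png 62 76 508 232.3 37
```

```text
877 [142. 190.] z 71.9 c [505.8 325.9  71.9] [504.2 327.1] [19.3 19. ]
764 [284. 224.] z 71.8 c [509.7 234.2  71.8] [508.2 233.8] [19.4 18.8]
tool shift mm [91.6  1.7 -1.9] pos [506.9 233.2 128.6] t 13.78 w 54.9
```

Emit:
step_arm(
  targets=[
    [[0.035,0.001,-0.0015,0],[0.065,0.001,-0.0015,0],[0.085,0.001,-0.0015,0],[0.091,0.001,-0.0015,0],[0.091,0.001,-0.0015,0]],
  ],
)

```text
time: 14.2
tool_pos: [506.3, 231.3, 35.8]
tcp_rot: [-0.315, 1.553, 3.114]
contact_force: [-0.5, 0.4, 1.1]
grip_width: 55.0
```

Emit:
step_arm(
  targets=[
    [[0,0,0,0],[0,0,0,0],[0,0,0,0],[0,0,0,0],[0,0,0,0]],
  ],
  jaw=1.0,
)

```text
time: 14.62
tool_pos: [506.7, 231.5, 36.7]
tcp_rot: [-0.347, 1.555, 3.082]
contact_force: [-0.4, 1.5, -0.7]
grip_width: 26.0
```

Emit:
step_arm(
  targets=[
    [[0,0,0,0],[0,0,0,0],[0,0,0,0],[0,0,0,0],[0,0,0,0]],
  ],
)

```text
time: 15.03
tool_pos: [506.9, 231.6, 37.0]
tcp_rot: [-0.36, 1.555, 3.069]
contact_force: [-0.8, 0.2, 2.9]
grip_width: 19.1
```

Emit:
step_arm(
  targets=[
    [[-0.015,0,0,0],[-0.04,0,0,0],[-0.065,0,0,0],[-0.08,0,0,0],[-0.08,0,0,0]],
  ],
)

```text
time: 15.45
tool_pos: [510.0, 232.1, 120.1]
tcp_rot: [-0.585, 1.561, 2.844]
contact_force: [1.2, -0.7, -0.6]
grip_width: 19.2
```

```bash
python3 -c "
from h import *
go(*G['s2'],110)"
```

```text
tool shift mm [  8.8 379.7  84.5] pos [510.  232.1 120.1] t 15.45 w 19.2
```

Emit:
step_arm(
  targets=[
    [[0,0.025,0.006,0],[0,0.06,0.013,0],[0,0.095,0.021,0],[0,0.13,0.029,0],[0,0.165,0.037,0]],
  ],
)

```text
time: 15.87
tool_pos: [520.4, 61.9, 118.1]
tcp_rot: [-0.532, 1.559, 2.898]
contact_force: [1.3, 0.6, -1.0]
grip_width: 19.1
```

Emit:
step_arm(
  targets=[
    [[0,0.035,0.008,0],[0,0.07,0.016,0],[0,0.105,0.023,0],[0,0.14,0.031,0],[0,0.165,0.037,0]],
  ],
)

```text
time: 16.28
tool_pos: [531.1, -109.5, 115.9]
tcp_rot: [-0.503, 1.557, 2.925]
contact_force: [0.5, 0.8, -1.1]
grip_width: 19.5
```

```bash
python3 -c "
from h import *
go(*G['s2'],80)"
```

```text
tool shift mm [35.7 46.4  7.3] pos [ 531.1 -109.5  115.9] t 16.28 w 19.5
```

Emit:
step_arm(
  targets=[
    [[0.005,0.03,0.005,0],[0.01,0.0464,0.0073,0],[0.03,0.0464,0.0073,0],[0.036,0.0464,0.0073,0],[0.036,0.0464,0.0073,0]],
  ],
)

```text
time: 16.7
tool_pos: [534.6, -155.1, 76.8]
tcp_rot: [-0.572, 1.551, 2.856]
contact_force: [-0.1, 1.1, -0.8]
grip_width: 19.5
```

```bash
python3 -c "
from h import *
go(*G['s2'],36)"
```

```text
tool shift mm [40.7  1.8 -2.4] pos [ 534.6 -155.1   76.8] t 16.7 w 19.5
```

Emit:
step_arm(
  targets=[
    [[0.015,0.0015,-0.002,0],[0.03,0.0015,-0.002,0],[0.035,0.0015,-0.002,0],[0.038,0.0015,-0.002,0],[0.038,0.0015,-0.002,0]],
  ],
)

```text
time: 17.12
tool_pos: [536.2, -155.2, 38.7]
tcp_rot: [-0.578, 1.55, 2.851]
contact_force: [0.3, -0.1, -0.9]
grip_width: 19.4
```

Emit:
step_arm(
  targets=[
    [[0.001,0,0,0],[0.002,0,0,0],[0.0025,0,0,0],[0.0025,0,0,0],[0.0025,0,0,0]],
  ],
)

```text
time: 17.53
tool_pos: [536.3, -155.3, 36.5]
tcp_rot: [-0.575, 1.551, 2.854]
contact_force: [0.1, 0.5, -0.8]
grip_width: 19.2
```

```bash
python3 -c "
from h import *
go(*G['s2'],36)"
```

```text
tool shift mm [ 0.5  0.8 -0.2] pos [ 536.3 -155.3   36.5] t 17.53 w 19.2
```

Emit:
step_arm(
  targets=[
    [[0,0,0,0],[0,0,0,0],[0,0,0,0],[0,0,0,0],[0,0,0,0]],
  ],
  jaw=0.4,
)

```text
time: 17.95
tool_pos: [536.3, -155.3, 36.6]
tcp_rot: [-0.573, 1.551, 2.855]
contact_force: [0.6, 0.0, -0.0]
grip_width: 48.2
```

Emit:
step_arm(
  targets=[
    [[-0.015,0,0,0],[-0.04,0,0,0],[-0.075,0,0,0],[-0.1,0,0,0],[-0.1,0,0,0]],
  ],
)

```text
time: 18.37
tool_pos: [541.1, -157.1, 142.1]
tcp_rot: [-0.45, 1.561, 2.979]
contact_force: [1.1, -0.3, -0.1]
grip_width: 55.2
```

```bash
python3 w.py w8.png 62 76 504 325.5 130
```

```text
657 [277. 221.] z 70.9 c [ 539.5 -154.2   70.9] [ 538.3 -154.7] [19.  18.9]
tool shift mm [  11.4 -472.4 -102.3] pos [ 539.9 -156.6  139.5] t 18.42 w 55.2
```

View pics/w8.png

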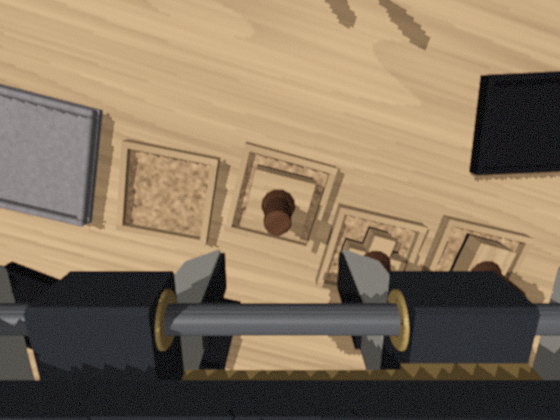

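The square is flat in stall 2 (277,210). The disc goes last, to stall 1.

Emit:
step_arm(
  targets=[
    [[0,-0.037,-0.008,0],[0,-0.074,-0.016,0],[0,-0.111,-0.024,0],[0,-0.148,-0.032,0],[0,-0.185,-0.04,0]],
  ],
)

```text
time: 18.83
tool_pos: [524.6, 33.8, 138.9]
tcp_rot: [-0.495, 1.555, 2.933]
contact_force: [0.8, 0.2, 0.3]
grip_width: 55.2
```

Emit:
step_arm(
  targets=[
    [[0,-0.037,-0.008,0],[0,-0.074,-0.016,0],[0,-0.111,-0.024,0],[0,-0.148,-0.032,0],[0,-0.175,-0.038,0]],
  ],
)

```text
time: 19.25
tool_pos: [510.1, 215.1, 138.4]
tcp_rot: [-0.47, 1.553, 2.96]
contact_force: [0.8, 0.1, 0.3]
grip_width: 55.3
```

```bash
python3 -c "
from h import *
go(504,325.5,130)"
```

```text
tool shift mm [   8.8 -107.5  -25.7] pos [510.1 215.1 138.4] t 19.25 w 55.3
```

Emit:
step_arm(
  targets=[
    [[0.002,-0.035,-0.008,0],[0.004,-0.07,-0.016,0],[0.006,-0.095,-0.022,0],[0.008,-0.1075,-0.0257,0],[0.008,-0.1075,-0.0257,0]],
  ],
)

```text
time: 19.67
tool_pos: [502.8, 327.5, 129.0]
tcp_rot: [-0.418, 1.55, 3.015]
contact_force: [-0.0, -0.7, -0.6]
grip_width: 54.9
```

```bash
python3 w.py w9.png 62 76 504 325.5 37
```

```text
754 [282. 222.] z 71.8 c [505.8 328.2  71.8] [504.4 327.8] [18.9 19.1]
tool shift mm [92.3  1.1 -2.4] pos [503.2 325.7 129.3] t 19.72 w 55.4
```

Emit:
step_arm(
  targets=[
    [[0.035,0,-0.002,0],[0.065,0,-0.002,0],[0.085,0,-0.002,0],[0.0915,0,-0.002,0],[0.0915,0,-0.002,0]],
  ],
)

```text
time: 20.13
tool_pos: [502.5, 324.3, 36.0]
tcp_rot: [-0.274, 1.547, -3.127]
contact_force: [-0.4, -0.1, 0.6]
grip_width: 55.0
```

Emit:
step_arm(
  targets=[
    [[0,0,0,0],[0,0,0,0],[0,0,0,0],[0,0,0,0],[0,0,0,0]],
  ],
  jaw=1.0,
)

```text
time: 20.55
tool_pos: [503.0, 324.5, 36.9]
tcp_rot: [-0.304, 1.548, 3.126]
contact_force: [0.0, 0.9, 0.1]
grip_width: 26.6
```

Emit:
step_arm(
  targets=[
    [[0,0,0,0],[0,0,0,0],[0,0,0,0],[0,0,0,0],[0,0,0,0]],
  ],
)

```text
time: 20.97
tool_pos: [503.1, 324.7, 37.2]
tcp_rot: [-0.314, 1.549, 3.117]
contact_force: [-0.5, 1.0, 2.6]
grip_width: 19.1
```

Emit:
step_arm(
  targets=[
    [[-0.015,0,0,0],[-0.04,0,0,0],[-0.065,0,0,0],[-0.08,0,0,0],[-0.08,0,0,0]],
  ],
)

```text
time: 21.38
tool_pos: [506.7, 325.5, 120.6]
tcp_rot: [-0.489, 1.554, 2.941]
contact_force: [1.3, -0.5, -0.9]
grip_width: 19.3
```

```bash
python3 -c "
from h import *
go(*G['s1'],110)"
```

```text
tool shift mm [  9.2 375.  104. ] pos [506.7 325.5 120.6] t 21.38 w 19.3
```

Emit:
step_arm(
  targets=[
    [[0,0.025,0.007,0],[0,0.06,0.017,0],[0,0.095,0.026,0],[0,0.13,0.036,0],[0,0.165,0.046,0]],
  ],
)

```text
time: 21.8
tool_pos: [508.5, 152.6, 118.5]
tcp_rot: [-0.445, 1.552, 2.986]
contact_force: [-0.5, -0.4, -1.0]
grip_width: 19.6
```

Emit:
step_arm(
  targets=[
    [[0,0.035,0.01,0],[0,0.07,0.019,0],[0,0.105,0.029,0],[0,0.14,0.039,0],[0,0.165,0.046,0]],
  ],
)

```text
time: 22.22
tool_pos: [510.4, -21.3, 116.6]
tcp_rot: [-0.42, 1.55, 3.01]
contact_force: [0.8, -0.4, -1.0]
grip_width: 19.4
```

```bash
python3 -c "
from h import *
go(*G['s1'],80)"
```

```text
tool shift mm [36.5 41.8  8.3] pos [510.4 -21.3 116.6] t 22.22 w 19.4
```

Emit:
step_arm(
  targets=[
    [[0.005,0.025,0.005,0],[0.01,0.0418,0.0083,0],[0.03,0.0418,0.0083,0],[0.036,0.0418,0.0083,0],[0.036,0.0418,0.0083,0]],
  ],
)

```text
time: 22.63
tool_pos: [511.5, -63.2, 77.9]
tcp_rot: [-0.454, 1.544, 2.975]
contact_force: [-0.7, 0.5, -1.7]
grip_width: 19.5
```

```bash
python3 -c "
from h import *
go(*G['s1'],36)"
```

```text
tool shift mm [41.8  1.5 -2.8] pos [511.5 -63.2  77.9] t 22.63 w 19.5
```

Emit:
step_arm(
  targets=[
    [[0.015,0.001,-0.002,0],[0.03,0.001,-0.002,0],[0.035,0.001,-0.002,0],[0.038,0.001,-0.002,0],[0.038,0.001,-0.002,0]],
  ],
)

```text
time: 23.05
tool_pos: [512.6, -62.8, 39.8]
tcp_rot: [-0.458, 1.544, 2.972]
contact_force: [-0.4, 0.5, -1.6]
grip_width: 19.4
```

Emit:
step_arm(
  targets=[
    [[0.001,0,0,0],[0.002,0,0,0],[0.0035,0,0,0],[0.0035,0,0,0],[0.0035,0,0,0]],
  ],
)

```text
time: 23.47
tool_pos: [512.6, -62.8, 36.6]
tcp_rot: [-0.457, 1.544, 2.973]
contact_force: [0.3, 0.1, -1.4]
grip_width: 19.4
```

```bash
python3 -c "
from h import *
go(*G['s1'],36)"
```

```text
tool shift mm [ 0.5  1.  -0.7] pos [512.6 -62.8  36.6] t 23.47 w 19.4
```

Emit:
step_arm(
  targets=[
    [[0,0,0,0],[0,0,0,0],[0,0,0,0],[0,0,0,0],[0,0,0,0]],
  ],
  jaw=0.4,
)

```text
time: 23.88
tool_pos: [512.7, -62.9, 36.6]
tcp_rot: [-0.455, 1.544, 2.974]
contact_force: [-0.7, 0.0, -0.4]
grip_width: 48.0
```

Emit:
step_arm(
  targets=[
    [[-0.015,0,0,0],[-0.04,0,0,0],[-0.075,0,0,0],[-0.1,0,0,0],[-0.1,0,0,0]],
  ],
)

```text
time: 24.3
tool_pos: [518.3, -64.1, 141.7]
tcp_rot: [-0.398, 1.554, 3.032]
contact_force: [1.3, -0.8, 0.5]
grip_width: 55.1
```

Emit:
step_arm(
  targets=[
    [[-0.02,0,0.02,0],[-0.04,0,0.05,0],[-0.06,0,0.08,0],[-0.08,0,0.1,0],[-0.08,0,0.1,0]],
  ],
)

```text
time: 24.72
tool_pos: [422.4, -93.6, 226.3]
tcp_rot: [-0.259, 1.558, -3.114]
contact_force: [2.3, 0.3, 0.6]
grip_width: 55.1
```

```bash
python3 w.py w10.png 62 76 512 -63 200; python3 - <<'E'
from h import *
c=cap('scene');P=pts(c);Z=P[...,2]; im=c['color'][100:260,80:340]; save('s1.png',cv2.resize(im,None,fx=3,fy=3,interpolation=cv2.INTER_CUBIC))
m=(Z>24)&(Z<34); n,l,s,ce=cv2.connectedComponentsWithStats(m.astype(np.uint8))
for i in range(1,n):
    if s[i,4]>60:
        k=P[l==i]; A=np.c_[k[:,:2]-k[:,:2].mean(0),np.ones(len(k))]; q=np.linalg.lstsq(A,k[:,2],rcond=None)[0]; print(k.mean(0).round(1),q.round(3))
E
```

```text
458 [277.  74.] z 71.0 c [514.  -62.1  71. ] [514.2 -62. ] [18.7 18.4]
506 [390.  79.] z 70.8 c [ 537.1 -153.1   70.8] [ 537.5 -154.5] [19.  19.5]
479 [476. 142.] z 70.5 c [ 510.  -244.4   70.5] [ 510.2 -246.2] [19.  19.1]
tool shift mm [ 23.7  -3.9 -93.7] pos [423.5 -93.3 224.8] t 24.77 w 55.5
[  574.6 -1198.     29. ] [-1.0000e-03  2.3000e-02  2.8985e+01]
[-689.7 -288.3   29. ] [-1.5000e-02  1.0000e-02  2.8999e+01]
[ 137.6 -625.1   25.5] [1.0000e-03 0.0000e+00 2.5492e+01]
[ -26.8 -365.7   25.5] [ 1.0000e-03 -0.0000e+00  2.5486e+01]
[ 213.  -714.9   29.1] [ 3.0000e-03 -2.3000e-02  2.9138e+01]
[51.6 28.7 29.2] [1.0000e-03 7.0000e-03 2.9165e+01]
[ 532.5 -333.9   28.2] [-6.0000e-03  1.8000e-02  2.8232e+01]
[ 514.3 -240.4   28.2] [3.0000e-03 7.0000e-03 2.8186e+01]
[ 543.3 -147.1   28.1] [-1.5000e-02  7.0000e-03  2.8088e+01]
[519.8 -55.4  28.5] [1.1000e-02 2.0000e-03 2.8456e+01]
```

View pics/s1.png

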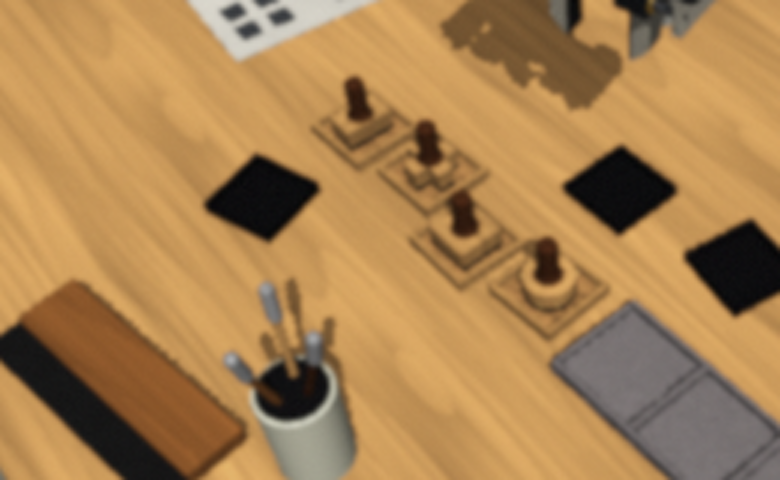

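View pics/w10.png

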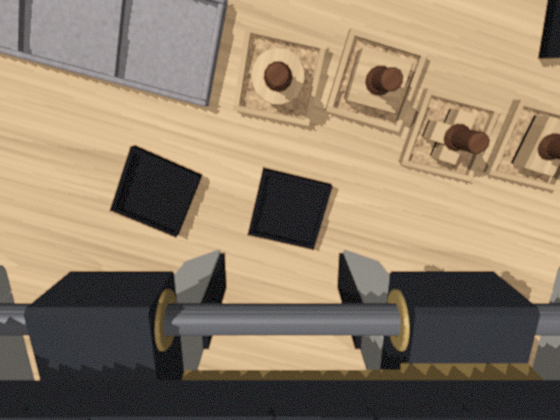

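All four blocks are flat inside their stalls: disc (277,75), square (380,80), cross (460,135) and oblong (540,145). The rack bays in view are empty, the brush pot is upright, and the robot is clear of everything. I'm handing in.

```bash
python3 -c "
from h import *
print(bot.close_job())"
```

```text
the job is handed in; nothing more can be done
None
```

I moved all four blocks from the rack to the wooden stalls in their original order, left to right: disc, square, cross, oblong. The job was handed in at about 25 s of robot time, and no verdict was reported.

- **Position:** In the last checks each grip was about 1–4 mm from its stall's centre, against a limit of 21 mm. The wrist and top views differed by about 2 mm.
- **Height and tilt:** The grip tops read 70.5–71.0 mm, where 71 mm is expected for a block resting on the stall floor. The tilt of the bases read about 0.02 rad or less. The last height reading for the oblong was from an earlier wrist picture; the final one showed it only partly.
- **Surroundings:** The robot stayed clear of the ink jar, the brush pot and the black look-alike trays. The pot stood upright in the last scene view. I did not re-measure either jar's position at the end.
- **Tool tilt:** The tool drifted to about 0.027 rad off vertical over the run. The blocks still settled flat.

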